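# Gauge a row of gingerbread bars in the decorating jig

### The arm

A 7-joint arm with a two-finger parallel gripper is mounted at the origin on the work surface. World frame = base frame: x ahead of the robot, y to its left, z up, the work surface at z = 0. Lengths are in m, angles in rad, forces in N, time in s.
With the tool pointing down it reaches from about 0.4 to 0.85 m from the base axis. Payload 4.5 kg.
Tool frame: the origin (TCP) lies at the very end of the fingers, on their centre line; the grasp point (between the pads) lies 19 mm behind it; z points along the fingers, y is the line along which they close (so a half turn about z gives the same grasp; the last joint's range is limited). The gripper opens to 88 mm and grips with 3 to 60 N. Pads are 18 mm wide; open, the fingers measure 123 mm over their backs; the gripper's body (75 mm by 187 mm) begins 45 mm behind the grasp point.
Start: joints at [-1.151, 0.689, -0.195, 1.565, 0.157, 0.902, -0.215], TCP at [0.235, 0.579, 0.239] pointing down, gripper open.
Joint ranges: [-3.01, 3.01], [-0.46, 2.08], [-1.47, 1.51], [0.13, 2.56], [-1, 4.14], [0.04, 2.09], [-2.66, 2.66]. Speed limits (rad/s): [2.57, 2.57, 3.14, 3.14, 3.14, 3.14, 3.14].

### API

Orientations are given as a unit quaternion [x, y, z, w].
In Python, from plant import r gives the robot as it stands. The module is installed in compiled form; this text tells all that it offers.
- The arm moves only by the tool step_arm, never from a script. Its argument "increments" is a list of rows, each a list of 2 entries, a list of its own where there are three numbers: the shift along the world's x, y, z in cm, then the turn, a rotation vector about the world's x, y, z in degrees. A call has exactly 10 rows; each row shifts and turns the commanded pose from where the row before left it; what a row does not reach is not made up. A row lasts 1/10 s, in which the tool goes at most 50 mm and 8.59 degrees, less where a joint would pass 70% of its speed; a pose out of reach is approached as far as the arm can. A call is refused whole if a number of a shift passes 5 or a number of a turn 8.59, either way. A call with a gripper value outside its range is refused whole. "fingers" is the opening, from 0 (shut) to 1 (fully open), set as the call begins (left out, the last holds). The fingers move at their own pace and stop on an object; "grip_force" is the grip in N (left out, the last holds). Time passes only in rows, so rows that do not move let the fingers close, or fill a call up. It gives the time, the measured TCP pose, the force, the opening and the grip force at its end, in the units of the state.
- r.get_state(): the state, without advancing time (a new reading comes with each control period).
- r.snapshot(name): name is "side" or "top" or "wrist"; returns (picture, depth): 384x512x3 uint8, red, green, blue; 384x512 float32, m along the optical axis (not along the pixel's ray), 0 where there is no reading.
- r.calibration(name): a dict with "fov_y" (degrees; the focal length in pixels is half the picture's height over the tangent of half this angle, whatever the lens; pixels are square), "cx", "cy" (the principal point, pixels), "k1" (the pictures are not rectified: a ray, as slopes to the right and down, at radius r is drawn at 1 + k1 r^2 times it, then the intrinsics apply), "R" (3x3) and "t" (3): a world point X has camera coordinates R X + t. Camera axes: x right, y down, z forward; pixel columns grow to the right and rows downward; lengths in m; the calibration is good to about 2 mm. A picture is of the moment at which its call begins: read the wrist's pose just before it. calibration takes no time and is no camera call; for the wrist camera it gives the pose at the moment of the call.
- r.finish_job(): hands the job in; it is judged then, once.
The state is a dict: "clock": time; "q": joint angles; "qd": joint speeds; "joint_torque": joint torques, N m; "tool_pos": TCP position; "eef_rot": TCP orientation; "contact_force": force on the tool from outside, world axes, zero at the start; "moment": the same for the moment, N m; "opening": opening from 0.0 (shut) to 1.0 (fully open); "finger_force": force on a finger pad.
Only numpy, scipy, OpenCV 4.12 (cv2) and the standard library are available. Lean on these libraries where they do the work, as an engineer would, in place of code of your own. Each camera call takes 0.05 s, during which the arm holds its last target. There are 200 camera calls.

### The job

Set up the gingerbread for border painting: flip the jig's stop down onto the fence, then, with the jaw open, lay all the rectangular bars that are there on the jig, glaze up, short ends to the fence and long sides together, and push the row along the fence until it is felt to be fully home against the stop with no gaps. Then close the sliding jaw so that the row is held against the fence, and last of all flip the stop fully back up, leaving the row where it was gauged. Leave the egg-shaped gingerbread and everything else on the table alone.

Things in the scene. Friction and masses are not known exactly. Their poses are not given: they have to be found in the camera images.
- jig: Decorating jig, fixed: plywood base 230 x 360 x 12 mm; aluminium fence along the far (+x) side, 26 mm high above the base, 28 mm thick, inner face at x = +60 mm; sliding jaw along the robot's (-x) side. The bars' lane is the base between them. Origin on the table under the middle; x across the lane from jaw to fence, y along the fence, z up. Turned a few degrees, differently each time.
- lane (a point): Point on the top of the jig's base (12 mm above the table) at the foot of the fence's inner face, halfway along the fence; axes as the jig's.
- stop_face (a point): Where the stop's gauging face (+y side, when down) meets base top and fence's inner face. Axes as the jig's. The row runs from here to +y; a bar touching stop and fence has its origin at x = -45, y = +25, z = 0 mm, the next at y = +75, and so on. The stop's place along the fence differs each time.
- stop_hinge (a point): Middle of the stop's hinge pin, on top of the fence, 47 mm above the table, 12 mm beyond the fence's inner face; the pin runs along the jig's y.
- stop_grip (a point): Grip point on the stop's black paddle, which rises from the leaf near its tip: 16 mm wide along y (pinch across this), 30 mm along the leaf, end 57 mm from the hinge's level. The point lies 55 mm out from the hinge to -x and 40 mm above it when down: 17 mm below the paddle's end, 31 mm above the leaf. With the stop up, the paddle points level to +x, beyond the fence.
- stop (a joint): Flip stop's angle, rad: 0 = down (level, lower limit), 1.75 = fully up and back (limit); turns about the hinge pin, tip rising from -x. Stiff hinge (0.08 N m friction), stays where left. Steel leaf 82 mm long, 20 mm wide along y, its tooth hanging 3 mm above the base when down, from 8 to 68 mm off the fence.
- jaw (a joint): Jaw's travel towards the fence, m: 0 = fully open (lane 125 mm wide), 0.035 = touching 90 mm long bars that lie against the fence, 0.05 = limit. Friction about 4 N; stays where left. The jaw bar is 250 mm long (125 mm to either side of the jig's middle), its top 19.5 mm above the base.
- jaw_grip (a point): Grip point on the jaw's upright steel handle, at mid-length of the jaw: a block 22 mm thick across the lane (x), 50 mm along y, its top 86 mm above the table; the point lies 67 mm above the table, in the middle of the block, 20 mm behind the jaw's face.
- board: Flat blue serving board, 300 x 250 x 8 mm, fixed, on which the bars and an egg-shaped gingerbread lie at the start. Origin under its middle.
- bar1: Rectangular gingerbread bar, tan with a white glazed top face, 90 (x) x 50 (y) x 22 mm (z), about 0.12 kg. Origin at the centre of its underside; z up through the glaze. Two or three such bars are present.
- bar2: Rectangular gingerbread bar, tan with a white glazed top face, 90 (x) x 50 (y) x 22 mm (z), about 0.12 kg. Origin at the centre of its underside; z up through the glaze. Two or three such bars are present.
- bar3: Rectangular gingerbread bar, tan with a white glazed top face, 90 (x) x 50 (y) x 22 mm (z), about 0.12 kg. Origin at the centre of its underside; z up through the glaze. Two or three such bars are present.
- egg1: Egg-shaped glazed gingerbread, 84 x 66 x 14 mm; not for the jig. Leave alone. Origin at its underside.
- egg2: Egg-shaped glazed gingerbread, 84 x 66 x 14 mm; not for the jig. Leave alone. Origin at its underside.
- mug: White mug, 84 mm wide, 120 mm high. Leave alone. Origin at its underside.
- glass: Water glass, 72 mm wide, 100 mm high. Leave alone. Origin at its underside.
- jar1: Small paint jar, 48 mm wide, 50 mm high. Leave alone. Origin at its underside.
- jar2: Small paint jar, 48 mm wide, 50 mm high. Leave alone. Origin at its underside.
- brush: Paint brush lying on the table, 170 mm long. Leave alone. Origin at its underside.
Not all that is in view belongs to the job. What is shaped like the bar2 but purple or red is not meant.

How it is judged:
On the way, in this order (a step that is already met when the one before it is completed fails the run):
1. the stop is flipped down onto the fence (value of joint stop below 0.06 rad), for 0.2 s.
2. with the stop down and the jaw still open, all bars lie in the lane as one row, home against the stop without gaps (within 4 mm) (value of joint stop below 0.06 rad and value of joint jaw below 0.028 m and x of bar1 in the frame of stop_face between -0.086 and -0.04 m and z of bar1 in the frame of stop_face between -0.004 and 0.004 m and angle between each of bar1, bar2, bar3's own z axis and vertical below 0.08 rad and angle between the x axis of each of bar1, bar2, bar3 and the x axis of jig, either way round below 0.15 rad and y of each of bar1, bar2, bar3 in the frame of stop_face above 0.021 m and (y of bar1 in the frame of stop_face below 0.029 m or (y of bar1 in the frame of stop_face below 0.079 m and y of any of bar2, bar3 in the frame of stop_face below 0.029 m) or (y of bar1 in the frame of stop_face below 0.129 m and (y of bar2 in the frame of stop_face between 0.05 and 0.079 m or y of bar3 in the frame of stop_face between 0.05 and 0.079 m))) and x of bar2 in the frame of stop_face between -0.086 and -0.04 m and z of bar2 in the frame of stop_face between -0.004 and 0.004 m and (y of bar2 in the frame of stop_face below 0.029 m or (y of bar2 in the frame of stop_face below 0.079 m and y of any of bar1, bar3 in the frame of stop_face below 0.029 m) or (y of bar2 in the frame of stop_face below 0.129 m and (y of bar1 in the frame of stop_face between 0.05 and 0.079 m or y of bar3 in the frame of stop_face between 0.05 and 0.079 m))) and x of bar3 in the frame of stop_face between -0.086 and -0.04 m and z of bar3 in the frame of stop_face between -0.004 and 0.004 m and (y of bar3 in the frame of stop_face below 0.029 m or (y of bar3 in the frame of stop_face below 0.079 m and y of any of bar1, bar2 in the frame of stop_face below 0.029 m) or (y of bar3 in the frame of stop_face below 0.129 m and (y of bar1 in the frame of stop_face between 0.05 and 0.079 m or y of bar2 in the frame of stop_face between 0.05 and 0.079 m)))), for 0.2 s.
3. the jaw is closed on the row, which is held against the fence and still home on the stop, with the stop down (value of joint stop below 0.06 rad and value of joint jaw between 0.032 and 0.039 m and x of bar1 in the frame of stop_face between -0.0485 and -0.0415 m and z of bar1 in the frame of stop_face between -0.004 and 0.004 m and angle between each of bar1, bar2, bar3's own z axis and vertical below 0.08 rad and angle between the x axis of each of bar1, bar2, bar3 and the x axis of jig, either way round below 0.05 rad and y of each of bar1, bar2, bar3 in the frame of stop_face above 0.021 m and (y of bar1 in the frame of stop_face below 0.029 m or (y of bar1 in the frame of stop_face below 0.079 m and y of any of bar2, bar3 in the frame of stop_face below 0.029 m) or (y of bar1 in the frame of stop_face below 0.129 m and (y of bar2 in the frame of stop_face between 0.05 and 0.079 m or y of bar3 in the frame of stop_face between 0.05 and 0.079 m))) and x of bar2 in the frame of stop_face between -0.0485 and -0.0415 m and z of bar2 in the frame of stop_face between -0.004 and 0.004 m and (y of bar2 in the frame of stop_face below 0.029 m or (y of bar2 in the frame of stop_face below 0.079 m and y of any of bar1, bar3 in the frame of stop_face below 0.029 m) or (y of bar2 in the frame of stop_face below 0.129 m and (y of bar1 in the frame of stop_face between 0.05 and 0.079 m or y of bar3 in the frame of stop_face between 0.05 and 0.079 m))) and x of bar3 in the frame of stop_face between -0.0485 and -0.0415 m and z of bar3 in the frame of stop_face between -0.004 and 0.004 m and (y of bar3 in the frame of stop_face below 0.029 m or (y of bar3 in the frame of stop_face below 0.079 m and y of any of bar1, bar2 in the frame of stop_face below 0.029 m) or (y of bar3 in the frame of stop_face below 0.129 m and (y of bar1 in the frame of stop_face between 0.05 and 0.079 m or y of bar2 in the frame of stop_face between 0.05 and 0.079 m)))), for 0.2 s.
At the end, for the whole second after the job is handed in: Stop up (above 1.4 rad); jaw closed on the row (32 to 39 mm); every bar flat in the lane, glaze up, square within 0.05 rad, within 3.5 mm of the fence, in one row without gaps, each within 4 mm of its place (25, 75, 125.. mm from the stop face), at rest (value of joint stop above 1.4 rad and value of joint jaw between 0.032 and 0.039 m and x of bar1 in the frame of stop_face between -0.0485 and -0.0415 m and z of bar1 in the frame of stop_face between -0.004 and 0.004 m and angle between each of bar1, bar2, bar3's own z axis and vertical below 0.08 rad and angle between the x axis of each of bar1, bar2, bar3 and the x axis of jig, either way round below 0.05 rad and y of each of bar1, bar2, bar3 in the frame of stop_face above 0.021 m and (y of bar1 in the frame of stop_face below 0.029 m or (y of bar1 in the frame of stop_face below 0.079 m and y of any of bar2, bar3 in the frame of stop_face below 0.029 m) or (y of bar1 in the frame of stop_face below 0.129 m and (y of bar2 in the frame of stop_face between 0.05 and 0.079 m or y of bar3 in the frame of stop_face between 0.05 and 0.079 m))) and x of bar2 in the frame of stop_face between -0.0485 and -0.0415 m and z of bar2 in the frame of stop_face between -0.004 and 0.004 m and (y of bar2 in the frame of stop_face below 0.029 m or (y of bar2 in the frame of stop_face below 0.079 m and y of any of bar1, bar3 in the frame of stop_face below 0.029 m) or (y of bar2 in the frame of stop_face below 0.129 m and (y of bar1 in the frame of stop_face between 0.05 and 0.079 m or y of bar3 in the frame of stop_face between 0.05 and 0.079 m))) and x of bar3 in the frame of stop_face between -0.0485 and -0.0415 m and z of bar3 in the frame of stop_face between -0.004 and 0.004 m and (y of bar3 in the frame of stop_face below 0.029 m or (y of bar3 in the frame of stop_face below 0.079 m and y of any of bar1, bar2 in the frame of stop_face below 0.029 m) or (y of bar3 in the frame of stop_face below 0.129 m and (y of bar1 in the frame of stop_face between 0.05 and 0.079 m or y of bar2 in the frame of stop_face between 0.05 and 0.079 m))) and linear speed of each of bar1, bar2, bar3 below 0.01 m/s); the robot touches nothing.
It fails at once if another thing on the table (egg-shaped gingerbread, mug, glass, jar, brush) is displaced by more than 40 mm (distance of any of egg1, egg2, mug, glass, jar1, jar2, brush from where it was at the start of the episode above 0.04 m).
Of bar1, bar2, bar3 only 2 to 3 are there at a start; the rules pass over those that are not, and their reading is None.
At some moment in a run one of bar1, bar2, bar3 may be knocked a few centimetres aside while the robot is not near it.
Once in a run the grip may slacken for a moment while it holds something.
It also fails if it takes over 210 s, if anything falls off the work surface, if the arm or the gripper's body presses on something with over 40 N, if the wrist force passes 120 N, or if a joint passes its speed limit or range.

## Working session

There is one attempt and no reset: what is moved stays moved. The work goes in short steps, Python scripts to look and compute and a tool call to move; the robot and the scene stay as the last step left them, time stands still between calls to the robot, and variables do not carry over. Pictures are saved under pics/ and viewed, at most 14 in all, crops included, and the job is handed in when it is done.

Besides the shell and the picture viewer there is one more tool, called after ">>>" by a JSON object that holds its "api" and its "payload", one argument or row to a line. step_arm: Moves the arm, as the interface text tells. Its arguments: {"type":"object","properties":{"increments":{"type":"array","items":{"type":"array"}},"fingers":{"type":"number"},"grip_force":{"type":"number"}},"required":["increments"]}

```bash
mkdir -p pics
cat > h.py <<'E'
import numpy as np, cv2, json
from plant import r
def snap(name,fn=None):
    c=r.calibration(name); p,d=r.snapshot(name)
    c=dict(c); c['f']=p.shape[0]/2/np.tan(np.radians(c['fov_y'])/2)
    if fn: cv2.imwrite('pics/'+fn+'.png',p[:,:,::-1]); np.savez('pics/'+fn+'.npz',d=d,p=p,R=c['R'],t=c['t'],f=c['f'],cx=c['cx'],cy=c['cy'],k1=c['k1'])
    return p,d,c
def load(fn):
    z=np.load('pics/'+fn+'.npz'); return z['p'],z['d'],{k:z[k] for k in('R','t','f','cx','cy','k1')}
def rays(uv,c):
    uv=np.asarray(uv,float).reshape(-1,2)
    xd=(uv-[float(c['cx']),float(c['cy'])])/float(c['f']); x=xd.copy()
    for _ in range(20): x=xd/(1+float(c['k1'])*(x**2).sum(1,keepdims=True))
    return np.c_[x,np.ones(len(x))]
def atdepth(uv,d,c):
    uv=np.asarray(uv).reshape(-1,2).astype(int); z=d[uv[:,1],uv[:,0]]
    return (rays(uv,c)*z[:,None]-np.array(c['t']))@np.array(c['R'])
def atz(uv,z,c):
    R=np.array(c['R']);o=-R.T@np.array(c['t']);D=rays(uv,c)@R
    return o+D*((z-o[2])/D[:,2])[:,None]
def cloud(d,c):
    v,u=np.mgrid[:d.shape[0],:d.shape[1]]
    P=(rays(np.c_[u.ravel(),v.ravel()],c)*d.reshape(-1,1)-np.array(c['t']))@np.array(c['R'])
    return P.reshape(d.shape+(3,))
E
python3 - <<'E'
from h import *
s=r.get_state();print({k:np.round(v,3) for k,v in s.items()})
p,d,c=snap('top','top1');p2,d2,c2=snap('side','side1')
print(c,c2)
cv2.imwrite('pics/a.png',cv2.resize(p[:,:,::-1],(800,600)));cv2.imwrite('pics/b.png',cv2.resize(p2[:,:,::-1],(800,600)))
E
```

```text
{'clock': np.float64(0.0), 'q': array([-1.151,  0.69 , -0.194,  1.566,  0.157,  0.903, -0.215]), 'qd': array([-0.002,  0.001, -0.001,  0.001, -0.   , -0.002,  0.001]), 'joint_torque': array([ 0.0000e+00, -5.2757e+01, -1.2670e+00, -1.5343e+01, -5.3000e-02,
        7.0000e-03,  0.0000e+00]), 'tool_pos': array([0.235, 0.578, 0.238]), 'eef_rot': array([ 0.192,  0.981, -0.001, -0.   ]), 'contact_force': array([0.711, 0.25 , 1.153]), 'moment': array([-0.084,  0.036, -0.032]), 'finger_force': np.float64(0.0), 'opening': np.float64(1.004)}
{'fov_y': 43.720705953602526, 'cx': 254.41434108578127, 'cy': 197.9605261721735, 'k1': -0.025070213331215972, 'R': array([[ 0.02103153, -0.99976931, -0.00435827],
       [-0.9804353 , -0.01977107, -0.19584619],
       [ 0.19571484,  0.00839194, -0.98062494]]), 't': array([0.03417116, 0.50668359, 1.45850785]), 'f': np.float64(478.5716419734038)} {'fov_y': 56.79586953254295, 'cx': 251.47121945508448, 'cy': 192.65944786897208, 'k1': -0.035384004579979284, 'R': array([[ 0.93750054, -0.34778393,  0.01179267],
       [-0.2475283 , -0.69030024, -0.67986419],
       [ 0.24458632,  0.63445403, -0.73324322]]), 't': array([-0.47929784,  0.21685523,  0.94376661]), 'f': np.float64(355.1271664441322)}
```

View pics/a.png

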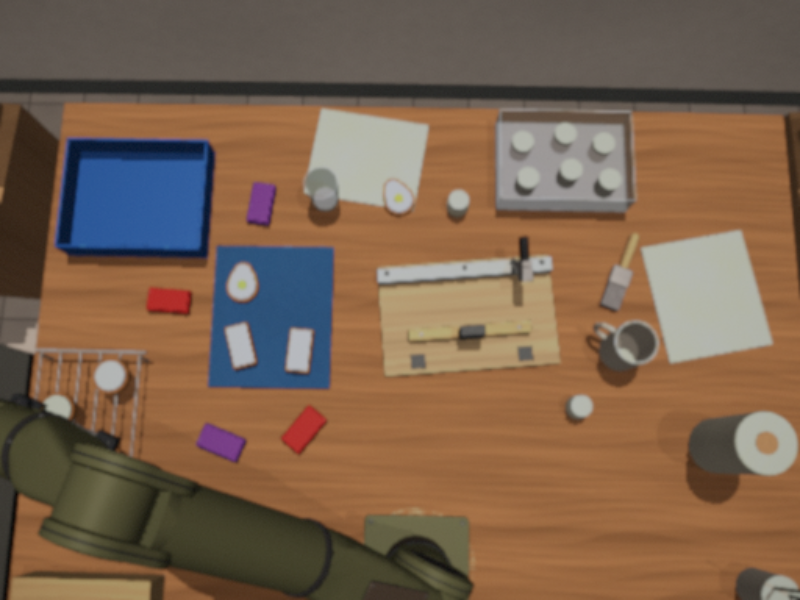

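View pics/b.png

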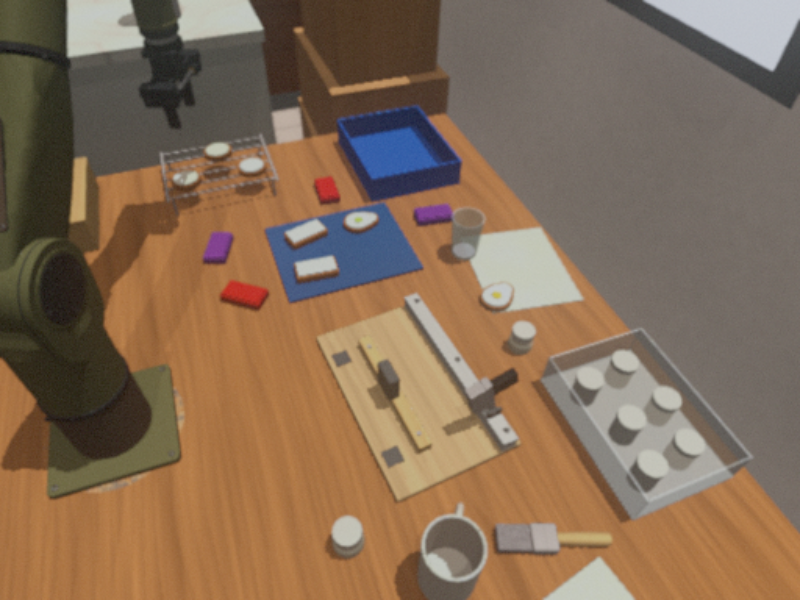

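The row's candidates in the top picture are two white-glazed tan bars on the blue board, at (240,345) and (299,350). Look-alikes are red at (168,300) and (303,428), purple at (261,203) and (221,442), and eggs at (241,282) and (398,196). The stop is up at (523,260), and the row runs left from it (+y).

Run:
```python
from h import *
p,d,c=load('top1')
P=cloud(d,c)
hsv=cv2.cvtColor(p,cv2.COLOR_RGB2HSV)
def rect(mask,z,name):
    n,l,st,ce=cv2.connectedComponentsWithStats(mask.astype(np.uint8))
    for i in range(1,n):
        if st[i,4]<60: continue
        v,u=np.where(l==i); X=atz(np.c_[u,v],z,c)[:,:2]
        rr=cv2.minAreaRect((X*1000).astype(np.float32)); print(name,ce[i].round(1),st[i,4],np.round(rr[0],1),np.round(rr[1],1),round(rr[2],1),'zmed',np.round(np.median(P[v,u,2]),4))
b=np.zeros(d.shape,bool); b[155:250,134:215]=1
rect(b&(hsv[...,1]<90)&(hsv[...,2]>120),.030,'bar')
b=np.zeros(d.shape,bool); b[155:250,238:362]=1
rect(b&(P[...,2]>.030)&(P[...,2]<.046),.038,'fence')
rect(b&(P[...,2]>.055),.07,'high')
b[:]=0;b[195:225,250:350]=1
rect(b&(P[...,2]>.022),.0315,'jaw')
cv2.imwrite('pics/c.png',cv2.resize(p[145:250,130:370,::-1],(800,350),interpolation=cv2.INTER_CUBIC))
```

```text
bar [154.4 180.3] 365 [562.7 368.4] [79.6 61.4] 1.1 zmed 0.0221
bar [153.3 220.5] 416 [430.8 364.1] [89.1 48.1] 17.2 zmed 0.0298
bar [191.1 223.5] 416 [423.4 243.6] [48.  89.2] 85.8 zmed 0.0303
fence [346.6 168.4] 111 [ 610.9 -249. ] [30.9 41.7] 10.9 zmed 0.0393
fence [284.9 172.9] 772 [592.4 -53.8] [ 30.5 285.5] 5.4 zmed 0.0386
fence [325. 209.] 167 [ 476.8 -177.7] [24.1 94.5] 5.6 zmed 0.0337
fence [277.6 212.4] 193 [462.8 -30.9] [ 24.3 103.3] 5.6 zmed 0.0334
high [335.1 167.9] 218 [ 606.5 -203.9] [78.8 39. ] 3.8 zmed 0.1201
high [302.1 211.2] 143 [ 464.2 -103.4] [29.6 51.8] 6.9 zmed 0.0858
jaw [300.6 211.1] 641 [ 469.6 -103.4] [ 32.8 248.4] 5.3 zmed 0.0339
```

View pics/c.png

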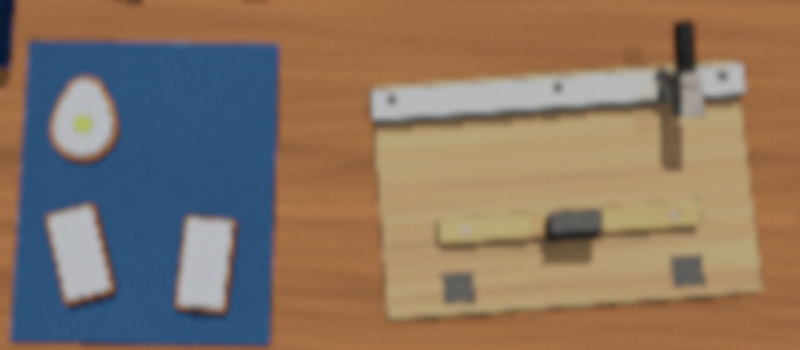

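Run:
```python
from h import *
from scipy.optimize import least_squares
p,d,c=load('top1')
P=cloud(d,c); g=cv2.GaussianBlur(cv2.cvtColor(p,cv2.COLOR_RGB2GRAY),(3,3),0).astype(float)
# fence centre line & edges in the world using depth points
m=np.zeros(d.shape,bool); m[155:190,238:325]=1
m&=(P[...,2]>.033)&(P[...,2]<.046)&(P[...,0]>.5)
v,u=np.where(m);X=atz(np.c_[u,v],.038,c)[:,:2]
th=np.radians(5.4);
k=np.polyfit(X[:,1],X[:,0],1);print('fence slope deg',-np.degrees(np.arctan(k[0])))
for th in np.radians([5.0,5.4,5.8]):
    ax=np.array([np.cos(th),np.sin(th)]);ay=np.array([-ax[1],ax[0]])
    x=X@ax;y=X@ay;print('fence x pct',np.percentile(x,[1,10,50,90,99]).round(4),'y',y.min().round(4))
    m2=np.zeros(d.shape,bool); m2[155:190,238:362]=1;m2&=(P[...,2]>.033)&(P[...,2]<.046)
    v,u=np.where(m2);Y=atz(np.c_[u,v],.038,c)[:,:2]@ay;print('fence y',Y.min().round(4),Y.max().round(4))
    m3=np.zeros(d.shape,bool); m3[195:225,280:325]=1;m3&=(P[...,2]>.06);v,u=np.where(m3);Z=atz(np.c_[u,v],.086,c)[:,:2];r_=cv2.minAreaRect((Z*1000).astype(np.float32));print('handle',r_,(Z@ax).mean().round(4),(Z@ay).mean().round(4))
    m4=np.zeros(d.shape,bool); m4[150:185,315:362]=1;m4&=(P[...,2]>.07)
    Q=P[m4];print('stop y', np.percentile(Q[:,:2]@ay,[2,10,50,90,98]).round(4),'x',np.percentile(Q[:,:2]@ax,[2,50,98]).round(4),Q[:,2].max().round(3))
for n,uv,z in [('mug',(402,222),.12),('jar',(293,128),.05),('glass',(206,118),.1),('egg1',(154,180),.022),('jar2',(371,259),.05)]: print(n,atz([uv],z,c).round(3))
p,d,c=snap('wrist','w0');cv2.imwrite('pics/w0v.png',p[:,:,::-1]);print(c)
```

```text
fence slope deg 5.4577397838164865
fence x pct [0.571  0.5745 0.5862 0.5978 0.6006] y -0.2304
fence y -0.3226 0.0376
handle ((464.9934997558594, -106.92279052734375), (103.68526458740234, 49.13282012939453), 76.80760192871094) 0.4509 -0.1421
stop y [-0.2635 -0.2611 -0.2511 -0.2451 -0.2441] x [0.536  0.5713 0.6183] 1.53
fence x pct [0.5707 0.5738 0.5854 0.5972 0.5997] y -0.2346
fence y -0.3267 0.0334
handle ((464.9934997558594, -106.92279052734375), (103.68526458740234, 49.13282012939453), 76.80760192871094) 0.4499 -0.1453
stop y [-0.2675 -0.2653 -0.2549 -0.249  -0.248 ] x [0.5343 0.5695 0.6165] 1.53
fence x pct [0.5702 0.5731 0.5846 0.5965 0.5991] y -0.2387
fence y -0.3307 0.0293
handle ((464.9934997558594, -106.92279052734375), (103.68526458740234, 49.13282012939453), 76.80760192871094) 0.4489 -0.1484
stop y [-0.2714 -0.2693 -0.259  -0.2529 -0.2519] x [0.5325 0.5676 0.6148] 1.53
mug [[ 0.428 -0.397  0.12 ]]
jar [[ 0.74  -0.076  0.05 ]]
glass [[0.75  0.202 0.1  ]]
egg1 [[0.564 0.372 0.022]]
jar2 [[ 0.322 -0.318  0.05 ]]
{'fov_y': 62.11398416767383, 'cx': 255.7430329513384, 'cy': 193.12121829180745, 'k1': 0.02499763594613276, 'R': array([[ 0.37630042,  0.92649452, -0.00242739],
       [ 0.88563695, -0.35893395,  0.29464149],
       [ 0.27211245, -0.1130235 , -0.95560478]]), 't': array([-0.6221571 , -0.04102341,  0.39119409]), 'f': np.float64(318.82288018494523)}
```

>>> {"api": "step_arm", "payload": {
  "increments": [
    [[3,-5,2],[0,0,5]],
    [[3,-5,2],[0,0,5]],
    [[4,-5,1],[0,0,5]],
    [[4,-5,0],[0,0,5]],
    [[4,-5,0],[0,0,5]],
    [[4,-5,0],[0,0,2.6]],
    [[4,-5,0],[0,0,0]],
    [[4,-5,0],[0,0,0]],
    [[4,-5,0],[0,0,0]],
    [[3,-5,0],[0,0,0]]
  ],
  "fingers": 0.5
}}

```text
clock: 1.15
tool_pos: [0.5292, 0.1807, 0.2788]
eef_rot: [-0.048, 0.999, 0.0, 0.0]
contact_force: [0.6, 0.0, -0.7]
opening: 0.497
finger_force: 0.0
```

>>> {"api": "step_arm", "payload": {
  "increments": [
    [[0,-4,0],[0,0,0]],
    [[0,-5,0],[0,0,0]],
    [[0,-5,0],[0,0,0]],
    [[0,-5,0],[0,0,0]],
    [[0,-5,0],[0,0,0]],
    [[0,-5,0],[0,0,0]],
    [[0,-3,0],[0,0,0]],
    [[0,-1,0],[0,0,0]],
    [[0,0,0],[0,0,0]],
    [[0,0,0],[0,0,0]]
  ]
}}

```text
clock: 2.15
tool_pos: [0.528, -0.1454, 0.2789]
eef_rot: [-0.049, 0.999, 0.001, 0.0]
contact_force: [-0.5, 0.8, 0.4]
opening: 0.5
finger_force: 0.0
```

Run:
```python
from h import *
p,d,c=snap('wrist','w1');cv2.imwrite('pics/w1v.png',cv2.resize(p[:,:,::-1],(800,600)))
print(r.get_state()['tool_pos'], -np.array(c['R']).T@c['t'])
```

```text
[ 0.52813079 -0.14497403  0.27897612] [ 0.45172073 -0.15466809  0.42528281]
```

View pics/w1v.png

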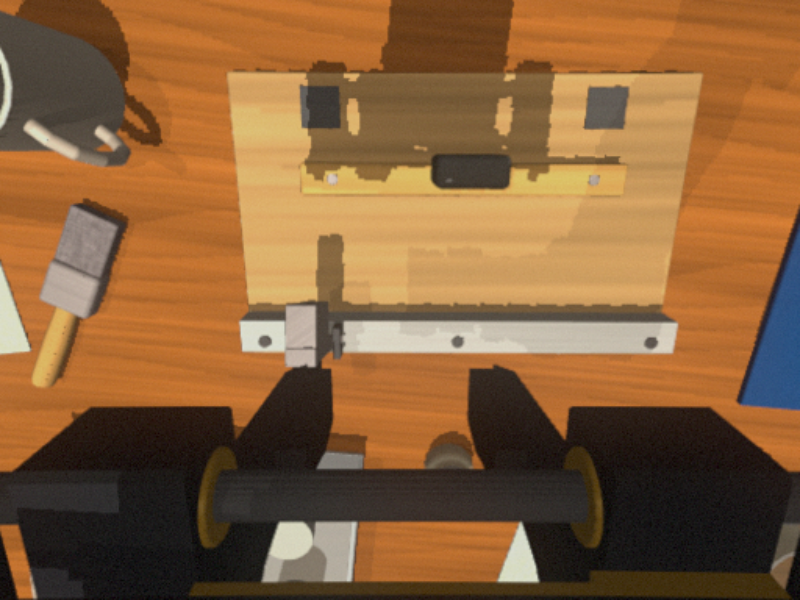

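The wrist view shows the whole jig: fence inner top edge from (242,320) to (676,322), base corners at (230,73) and (702,73), jaw ends at (302,194) and (625,194), handle at (471,171), and the leaf at 286–318 around row 305.

Run:
```python
from h import *
p,d,c=load('w1')
def W(pts,z): 
    return atz(np.array(pts)*.64,z,c)[:,:2]
fi=W([(242,321),(676,323)],.038);fb=W([(242,353),(675,353)],.038);bc=W([(229,73),(702,73)],.012);jw=W([(302,194),(625,194)],.0315)
for n,q in [('fi',fi),('fb',fb),('bc',bc),('jw',jw)]:
    v=q[1]-q[0];print(n,q.round(4).tolist(),'len',np.linalg.norm(v).round(4),'ang',np.degrees(np.arctan2(-v[0],v[1])).round(2))
th=np.radians(5.4);ax=np.array([np.cos(th),np.sin(th)]);ay=np.array([-ax[1],ax[0]])
for n,q in [('fi',fi),('fb',fb),('bc',bc),('jw',jw),('handle',W([(432,171),(510,171),(471,156),(471,187)],.086))]: print(n,'x',(q@ax).round(4),'y',(q@ay).round(4),(q@ay).mean().round(4))
P=cloud(d,c)
m=np.zeros(d.shape,bool);m[190:236,175:212]=1;m&=P[...,2]>.055
Q=P[m];print('stop',np.percentile(Q[:,:2]@ay,[2,10,50,90,98]).round(4),np.percentile(Q[:,:2]@ax,[2,50,98]).round(4),np.percentile(Q[:,2],[2,50,98]).round(4))
for u in (286,300,318): 
  for v in(308,330,350):
    q=atdepth([(u*.64,v*.64)],d,c)[0];print(u,v,q.round(4),(q[:2]@ax).round(4),(q[:2]@ay).round(4))
```

```text
fi [[0.5995, -0.2697], [0.5663, 0.0844]] len 0.3556 ang 5.36
fb [[0.628, -0.2695], [0.5924, 0.0904]] len 0.3616 ang 5.65
bc [[0.4112, -0.2877], [0.377, 0.0668]] len 0.3561 ang 5.5
jw [[0.493, -0.2261], [0.4688, 0.0221]] len 0.2494 ang 5.56
fi x [0.5715 0.5718] y [-0.3249  0.0307] -0.1471
fb x [0.5999 0.5983] y [-0.3274  0.0342] -0.1466
bc x [0.3823 0.3817] y [-0.3251  0.031 ] -0.147
jw x [0.4695 0.4688] y [-0.2715 -0.0221] -0.1468
handle x [0.4495 0.4494 0.44   0.4597] y [-0.1748 -0.1235 -0.1496 -0.1486] -0.1491
stop [-0.2695 -0.2673 -0.2563 -0.2506 -0.2504] [0.5332 0.5532 0.5806] [0.0658 0.12   0.1295]
286 308 [ 0.5575 -0.218   0.117 ] 0.5345 -0.2695
286 330 [ 0.5709 -0.2166  0.1215] 0.548 -0.2694
286 350 [ 0.5829 -0.2152  0.1265] 0.5601 -0.2691
300 308 [ 0.5565 -0.2089  0.1175] 0.5343 -0.2603
300 330 [ 0.57   -0.2076  0.1214] 0.548 -0.2603
300 350 [ 0.5819 -0.2061  0.1268] 0.5599 -0.2599
318 308 [ 0.5584 -0.1991  0.1085] 0.5372 -0.2507
318 330 [ 0.5722 -0.1977  0.113 ] 0.5511 -0.2506
318 350 [ 0.5857 -0.1966  0.1155] 0.5646 -0.2508
```

Run:
```python
from h import *
th=np.radians(5.5);ax=np.array([np.cos(th),np.sin(th)]);ay=np.array([-ax[1],ax[0]])
p,d,c=load('w1');P=cloud(d,c)
def W(pts,z): return atz(np.array(pts)*.64,z,c)[:,:2]
for n,q in [('fi',W([(242,321),(676,323)],.038)),('foot',W([(300,303),(450,305),(600,306)],.012)),('bc',W([(229,73),(702,73)],.012)),('jw',W([(302,194),(625,194)],.0315))]: print(n,(q@ax).round(4),(q@ay).round(4))
X=P[...,:2]@ax-.012;Y=P[...,:2]@ay
for v in (150,175,185,192,196,250,290,300,305,310,316,322,330): 
    k=int(v*.64),int(380*.64); print(v,(X[k]+.012).round(4),P[k][2].round(4),end=' | ')
print()
pt,dt,ct=load('top1');Pt=cloud(dt,ct)
Xt=Pt[...,:2]@ax;
m=np.zeros(dt.shape,bool);m[145:185,325:350]=1
print('top1 column down paddle')
for u in(333,335,337):
  print([(v,round(float(Xt[v,u]),3),round(float(Pt[v,u,2]),3),round(float(Pt[v,u,:2]@ay),3)) for v in range(148,182,2)])
```

```text
fi [0.5709 0.5718] [-0.3259  0.0297]
foot [0.5634 0.565  0.5656] [-0.2829 -0.1527 -0.0227]
bc [0.3817 0.3817] [-0.3258  0.0303]
jw [0.469  0.4688] [-0.2723 -0.0229]
150 0.4364 0.0121 | 175 0.4545 0.0323 | 185 0.4615 0.0331 | 192 0.4662 0.0323 | 196 0.4701 0.0284 | 250 0.5164 0.0131 | 290 0.5506 0.0126 | 300 0.5605 0.0124 | 305 0.5643 0.0137 | 310 0.5689 0.0127 | 316 0.571 0.0235 | 322 0.5715 0.038 | 330 0.5784 0.0378 | 
top1 column down paddle
[(148, 0.666, 0.003, -0.278), (150, 0.659, 0.005, -0.276), (152, 0.617, 0.125, -0.253), (154, 0.611, 0.126, -0.252), (156, 0.607, 0.116, -0.254), (158, 0.601, 0.114, -0.253), (160, 0.595, 0.115, -0.252), (162, 0.588, 0.117, -0.251), (164, 0.584, 0.108, -0.252), (166, 0.578, 0.105, -0.252), (168, 0.572, 0.108, -0.251), (170, 0.564, 0.112, -0.249), (172, 0.559, 0.106, -0.25), (174, 0.555, 0.1, -0.25), (176, 0.548, 0.102, -0.249), (178, 0.543, 0.094, -0.25), (180, 0.556, 0.008, -0.265)]
[(148, 0.665, 0.004, -0.284), (150, 0.659, 0.002, -0.284), (152, 0.614, 0.135, -0.257), (154, 0.611, 0.123, -0.259), (156, 0.605, 0.121, -0.259), (158, 0.598, 0.126, -0.257), (160, 0.592, 0.123, -0.257), (162, 0.586, 0.124, -0.256), (164, 0.581, 0.119, -0.256), (166, 0.576, 0.112, -0.257), (168, 0.566, 0.127, -0.254), (170, 0.56, 0.126, -0.253), (172, 0.556, 0.118, -0.254), (174, 0.549, 0.12, -0.253), (176, 0.543, 0.12, -0.252), (178, 0.538, 0.117, -0.252), (180, 0.555, 0.011, -0.271)]
[(148, 0.666, 0.001, -0.291), (150, 0.658, 0.005, -0.29), (152, 0.615, 0.131, -0.264), (154, 0.608, 0.133, -0.263), (156, 0.604, 0.125, -0.264), (158, 0.598, 0.123, -0.264), (160, 0.592, 0.122, -0.263), (162, 0.587, 0.118, -0.263), (164, 0.213, 1.53, 0.012), (166, 0.572, 0.128, -0.26), (168, 0.565, 0.129, -0.259), (170, 0.56, 0.126, -0.259), (172, 0.554, 0.124, -0.259), (174, 0.548, 0.124, -0.258), (176, 0.543, 0.118, -0.258), (178, 0.537, 0.118, -0.258), (180, 0.555, 0.012, -0.277)]
```

>>> {"api": "step_arm", "payload": {
  "increments": [
    [[3.2,-1.9,-2],[0,0,0]],
    [[3.2,-1.9,-2],[0,0,0]],
    [[3.1,-1.8,-2],[0,0,0]],
    [[0,0,-2],[0,0,0]],
    [[0,0,-2],[0,0,0]],
    [[0,0,-2],[0,0,0]],
    [[0,0,-2],[0,0,0]],
    [[0,0,-2],[0,0,0]],
    [[0,0,-1.5],[0,0,0]],
    [[0,0,-1],[0,0,0]]
  ]
}}

```text
clock: 3.2
tool_pos: [0.6228, -0.2017, 0.0928]
eef_rot: [-0.049, 0.999, 0.001, -0.0]
contact_force: [0.6, 0.3, 0.4]
opening: 0.505
finger_force: 0.0
```

>>> {"api": "step_arm", "payload": {
  "increments": [
    [[0,0,0],[0,0,0]],
    [[0,0,0],[0,0,0]],
    [[0,0,0],[0,0,0]],
    [[0,0,0],[0,0,0]],
    [[0,0,0],[0,0,0]],
    [[0,0,0],[0,0,0]],
    [[0,0,0],[0,0,0]],
    [[0,0,0],[0,0,0]],
    [[0,0,0],[0,0,0]],
    [[0,0,0],[0,0,0]]
  ],
  "fingers": 0,
  "grip_force": 12
}}

```text
clock: 4.2
tool_pos: [0.6234, -0.2011, 0.0949]
eef_rot: [-0.049, 0.999, 0.002, 0.001]
contact_force: [-1.4, 5.2, 3.6]
opening: 0.181
finger_force: 12.0
```

>>> {"api": "step_arm", "payload": {
  "increments": [
    [[-1.33,-0.13,0.21],[0,0,0]],
    [[-1.35,-0.13,-0.06],[0,0,0]],
    [[-1.31,-0.13,-0.32],[0,0,0]],
    [[-1.22,-0.12,-0.59],[0,0,0]],
    [[-1.08,-0.1,-0.81],[0,0,0]],
    [[-0.9,-0.09,-1.0],[0,0,0]],
    [[-0.1,0,-0.3],[0,0,0]],
    [[0,0,0],[0,0,0]],
    [[0,0,0],[0,0,0]],
    [[0,0,0],[0,0,0]]
  ]
}}

```text
clock: 5.2
tool_pos: [0.5513, -0.2079, 0.0658]
eef_rot: [-0.049, 0.999, 0.002, 0.001]
contact_force: [0.4, 6.3, 0.1]
opening: 0.186
finger_force: 12.0
```

>>> {"api": "step_arm", "payload": {
  "increments": [
    [[0,0,-0.2],[0,0,0]],
    [[0,0,-0.2],[0,0,0]],
    [[0,0,-0.2],[0,0,0]],
    [[0,0,-0.2],[0,0,0]],
    [[0,0,0],[0,0,0]],
    [[0,0,0],[0,0,0]],
    [[0,0,0],[0,0,0]],
    [[0,0,0],[0,0,0]],
    [[0,0,0],[0,0,0]],
    [[0,0,0],[0,0,0]]
  ]
}}

```text
clock: 6.2
tool_pos: [0.5524, -0.2078, 0.0599]
eef_rot: [-0.049, 0.999, 0.001, 0.003]
contact_force: [-2.8, 7.6, 14.8]
opening: 0.178
finger_force: 12.0
```

Run:
```python
from h import *
p,d,c=snap('side','s2');cv2.imwrite('pics/s2v.png',cv2.resize(p[180:330,180:380,::-1],(800,600),interpolation=cv2.INTER_CUBIC))
```

```text
(no output)
```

View pics/s2v.png

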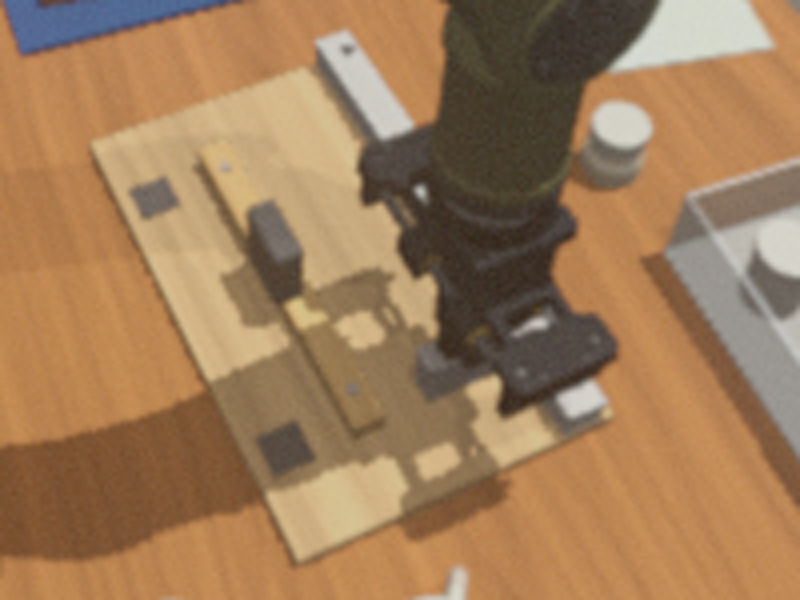

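The leaf lies level over the lane with the paddle upright at about (445,370), pressed at 15 N, so the stop is down. The jaw starts about 23 mm closed, so I open it next to give the lane room.

>>> {"api": "step_arm", "payload": {
  "increments": [
    [[0,0,0.2],[0,0,0]],
    [[0,0,0],[0,0,0]],
    [[0,0,0],[0,0,0]],
    [[0,0,0],[0,0,0]],
    [[0,0,2],[0,0,0]],
    [[0,0,3],[0,0,0]],
    [[0,0,3],[0,0,0]],
    [[-2,3.6,0],[0,0,0]],
    [[-2,3.6,0],[0,0,0]],
    [[-1.8,3.5,0],[0,0,0]]
  ],
  "fingers": 0.5
}}

```text
clock: 7.25
tool_pos: [0.491, -0.1031, 0.1394]
eef_rot: [-0.047, 0.999, 0.0, 0.0]
contact_force: [0.9, 0.7, -0.9]
opening: 0.504
finger_force: 0.0
```

>>> {"api": "step_arm", "payload": {
  "increments": [
    [[0,0,-2],[0,0,0]],
    [[0,0,-2],[0,0,0]],
    [[0,0,-2],[0,0,0]],
    [[0,0,-1.8],[0,0,0]],
    [[0,0,-1],[0,0,0]],
    [[0,0,0],[0,0,0]],
    [[-0.5,-0.05,0],[0,0,0]],
    [[-0.5,-0.05,0],[0,0,0]],
    [[-0.5,-0.05,0],[0,0,0]],
    [[-0.5,-0.05,0],[0,0,0]]
  ],
  "fingers": 0
}}

```text
clock: 8.25
tool_pos: [0.4737, -0.1057, 0.052]
eef_rot: [-0.048, 0.999, 0.0, 0.002]
contact_force: [3.8, 0.7, 0.8]
opening: 0.004
finger_force: 2.2
```

>>> {"api": "step_arm", "payload": {
  "increments": [
    [[-0.3,-0.03,0],[0,0,0]],
    [[-0.3,-0.03,0],[0,0,0]],
    [[-0.3,-0.03,0],[0,0,0]],
    [[-0.3,-0.03,0],[0,0,0]],
    [[0,0,0],[0,0,0]],
    [[0,0,0],[0,0,0]],
    [[0,0,0],[0,0,0]],
    [[0,0,0],[0,0,0]],
    [[0,0,0],[0,0,0]],
    [[0,0,0],[0,0,0]]
  ]
}}

```text
clock: 9.25
tool_pos: [0.4599, -0.107, 0.0512]
eef_rot: [-0.048, 0.999, 0.0, -0.0]
contact_force: [4.7, -0.1, 3.0]
opening: 0.009
finger_force: 2.0
```

>>> {"api": "step_arm", "payload": {
  "increments": [
    [[0.5,0,3],[0,0,0]],
    [[0,1,5],[0,0,0]],
    [[0,4,5],[0,0,0]],
    [[-0.5,5,3],[0,0,-2]],
    [[-1,5,0],[0,0,-2]],
    [[-1,5,0],[0,0,-2]],
    [[-1,5,0],[0,0,-2]],
    [[-0.5,5,0],[0,0,-1.5]],
    [[-0.2,4,0],[0,0,0]],
    [[0,1,0],[0,0,0]]
  ],
  "fingers": 0.85
}}

```text
clock: 10.25
tool_pos: [0.4212, 0.2276, 0.1941]
eef_rot: [0.031, 1.0, -0.0, -0.002]
contact_force: [0.1, -0.2, 0.1]
opening: 0.847
finger_force: 0.0
```

```bash
cat >> h.py <<'E'
def bars(fn,view=None):
    p,d,c=snap('wrist',fn); P=cloud(d,c); hsv=cv2.cvtColor(p,cv2.COLOR_RGB2HSV)
    m=(np.abs(P[...,2]-.030)<.008)&(hsv[...,1]<70)&(hsv[...,2]>100)
    n,l,st,ce=cv2.connectedComponentsWithStats(m.astype(np.uint8))
    for i in range(1,n):
        if st[i,4]<400: continue
        v,u=np.where(l==i); X=atz(np.c_[u,v],.030,c)[:,:2]
        rr=cv2.minAreaRect((X*1000).astype(np.float32)); print(ce[i].round(1),st[i,4],np.round(rr[0],1),np.round(rr[1],1),round(rr[2],1))
    cv2.imwrite('pics/'+fn+'v.png',cv2.resize(p[:,:,::-1],(800,600)))
E
python3 - <<'E'
from h import *
print(r.get_state()['tool_pos'])
bars('w3')
E
```

```text
[0.42116597 0.2276434  0.19409569]
[392.7 175.5] 3362 [431.8 362.5] [83.5 41.9] 16.1
[272.3 175. ] 3306 [423.6 242.7] [41.6 81.5] 86.2
```

View pics/w3v.png

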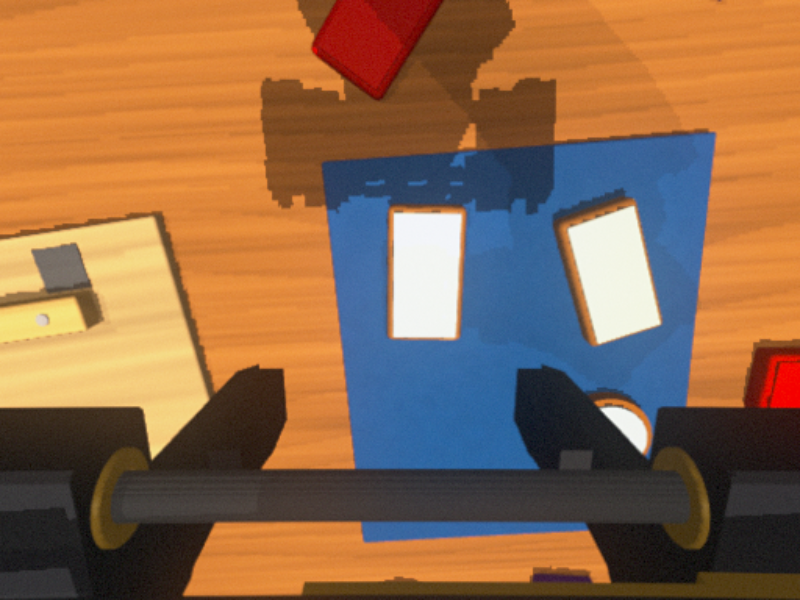

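Bar B (at (427,273)) and bar A (at (610,272)) lie where the top picture had them. Now picking B.

>>> {"api": "step_arm", "payload": {
  "increments": [
    [[0.2,0.8,-2],[0,0,0]],
    [[0,0.7,-3],[0,0,0]],
    [[0,0,-3],[0,0,0]],
    [[0,0,-3],[0,0,0]],
    [[0,0,-3],[0,0,0]],
    [[0,0,-2],[0,0,0]],
    [[0,0,-1.2],[0,0,0]],
    [[0,0,-0.9],[0,0,0]],
    [[0,0,0],[0,0,0]],
    [[0,0,0],[0,0,0]]
  ]
}}

```text
clock: 11.3
tool_pos: [0.4264, 0.2383, 0.0144]
eef_rot: [0.035, 0.999, -0.0, 0.0]
contact_force: [0.1, 0.3, -0.2]
opening: 0.852
finger_force: 0.0
```

>>> {"api": "step_arm", "payload": {
  "increments": [
    [[0,0,0],[0,0,0]],
    [[0,0,0],[0,0,0]],
    [[0,0,0],[0,0,0]],
    [[0,0,0],[0,0,0]],
    [[0,0,0],[0,0,0]],
    [[0,0,0],[0,0,0]],
    [[0,0,0],[0,0,0]],
    [[0,0,1],[0,0,0]],
    [[0,0,2],[0,0,0]],
    [[0,0,2],[0,0,0]]
  ],
  "fingers": 0,
  "grip_force": 30
}}

```text
clock: 12.3
tool_pos: [0.4255, 0.2375, 0.0644]
eef_rot: [0.035, 0.999, -0.001, -0.001]
contact_force: [0.5, 0.1, -2.0]
opening: 0.562
finger_force: 30.0
```

>>> {"api": "step_arm", "payload": {
  "increments": [
    [[0,-1,3],[0,0,1]],
    [[1.1,-4,3],[0,0,1]],
    [[1.5,-4.5,0],[0,0,1]],
    [[1.5,-4.5,0],[0,0,1.5]],
    [[1.5,-4.5,0],[0,0,1.5]],
    [[1.5,-4.5,0],[0,0,1.5]],
    [[1.5,-4,0],[0,0,1]],
    [[1.5,-4,0],[0,0,1]],
    [[1,-2,0],[0,0,0]],
    [[0,0,0],[0,0,0]]
  ]
}}

```text
clock: 13.3
tool_pos: [0.5369, -0.0962, 0.1231]
eef_rot: [-0.044, 0.999, -0.002, -0.0]
contact_force: [-0.2, -0.2, -2.4]
opening: 0.56
finger_force: 30.0
```

>>> {"api": "step_arm", "payload": {
  "increments": [
    [[0,0.1,-2],[0,0,0.5]],
    [[0,0,-2],[0,0,0]],
    [[0,0,-2],[0,0,0]],
    [[0,0,-1.5],[0,0,0]],
    [[0,0,-1],[0,0,0]],
    [[0,0,-0.8],[0,0,0]],
    [[0,0,-0.6],[0,0,0]],
    [[0,0,-0.3],[0,0,0]],
    [[0,0,0],[0,0,0]],
    [[0,0,0],[0,0,0]]
  ]
}}

```text
clock: 14.3
tool_pos: [0.5373, -0.0894, 0.0216]
eef_rot: [-0.052, 0.999, -0.0, 0.0]
contact_force: [0.3, -0.0, -1.3]
opening: 0.563
finger_force: 30.0
```

>>> {"api": "step_arm", "payload": {
  "increments": [
    [[0,0,-0.1],[0,0,0]],
    [[0,0,-0.1],[0,0,0]],
    [[0,0,-0.1],[0,0,0]],
    [[0,0,0],[0,0,0]],
    [[0,0,0],[0,0,0]],
    [[0,0,0],[0,0,0]],
    [[0,0,0],[0,0,0]],
    [[0,0,0],[0,0,0]],
    [[0,0,0],[0,0,0]],
    [[0,0,0],[0,0,0]]
  ]
}}

```text
clock: 15.3
tool_pos: [0.5371, -0.0895, 0.0185]
eef_rot: [-0.052, 0.999, -0.0, 0.0]
contact_force: [-1.5, 0.1, 5.5]
opening: 0.565
finger_force: 30.0
```

>>> {"api": "step_arm", "payload": {
  "increments": [
    [[0,0,0],[0,0,0]],
    [[0,0,0],[0,0,0]],
    [[0,0,0],[0,0,0]],
    [[0,0,0],[0,0,0]],
    [[0,0,2],[0,0,0]],
    [[0,0,3],[0,0,0]],
    [[0,0,5],[0,0,0]],
    [[-0.5,2,5],[0,0,0]],
    [[-1,4,2],[0,0,0]],
    [[-1,4,0],[0,0,0]]
  ],
  "fingers": 0.85
}}

```text
clock: 16.3
tool_pos: [0.5143, 0.0097, 0.1876]
eef_rot: [-0.051, 0.999, 0.0, 0.004]
contact_force: [0.9, 0.5, -0.2]
opening: 0.845
finger_force: 0.0
```

>>> {"api": "step_arm", "payload": {
  "increments": [
    [[-1,5,0],[0,0,1.5]],
    [[-1,5,0],[0,0,1.5]],
    [[-1,5,0],[0,0,1.5]],
    [[-1,5,0],[0,0,1.5]],
    [[-1.2,5,0],[0,0,1.5]],
    [[-1.2,5,0],[0,0,1.5]],
    [[-1.2,3,0],[0,0,1.5]],
    [[-0.6,1,0],[0,0,0.5]],
    [[0,0,0],[0,0,0]],
    [[0,0,0],[0,0,0]]
  ]
}}

```text
clock: 17.3
tool_pos: [0.4326, 0.34, 0.1841]
eef_rot: [-0.147, 0.989, -0.001, -0.0]
contact_force: [0.8, -0.3, 0.2]
opening: 0.849
finger_force: 0.0
```

Run:
```python
from h import *
print(r.get_state()['tool_pos'],r.get_state()['eef_rot'])
bars('w4')
p,d,c=snap('top','top2')
hsv=cv2.cvtColor(p,cv2.COLOR_RGB2HSV);P=cloud(d,c)
m=np.zeros(d.shape,np.uint8);m[178:205,245:350]=1;m&=((hsv[...,1]<60)&(hsv[...,2]>120)).astype(np.uint8)
n,l,st,ce=cv2.connectedComponentsWithStats(m)
for i in range(1,n):
    if st[i,4]>100:
        v,u=np.where(l==i);print('jigbar',cv2.minAreaRect((atz(np.c_[u,v],.034,c)[:,:2]*1000).astype(np.float32)),np.median(P[v,u,2]))
```

```text
[0.43259562 0.34000302 0.18412111] [-1.46593925e-01  9.89195907e-01 -1.28350726e-03 -1.74667276e-04]
[305.3 180.5] 3498 [423.1 385.6] [81.8 42.1] 16.3
[248.5 282.8] 965 [546.1 364.2] [41.7 53.2] 17.0
jigbar ((535.029541015625, -89.50051879882812), (88.58964538574219, 46.47309494018555), 5.971383571624756) 0.034287756702334235
```

>>> {"api": "step_arm", "payload": {
  "increments": [
    [[-0.4,2,-1],[0,0,0]],
    [[-0.4,2,-3],[0,0,0]],
    [[-0.1,0.5,-3],[0,0,0]],
    [[0,0,-3],[0,0,0]],
    [[0,0,-3],[0,0,0]],
    [[0,0,-2],[0,0,0]],
    [[0,0,-1.2],[0,0,0]],
    [[0,0,-0.8],[0,0,0]],
    [[0,0,0],[0,0,0]],
    [[0,0,0],[0,0,0]]
  ]
}}

```text
clock: 18.4
tool_pos: [0.4235, 0.3876, 0.0152]
eef_rot: [-0.147, 0.989, 0.0, 0.001]
contact_force: [-0.6, -0.1, 0.2]
opening: 0.85
finger_force: 0.0
```

>>> {"api": "step_arm", "payload": {
  "increments": [
    [[0,0,0],[0,0,0]],
    [[0,0,0],[0,0,0]],
    [[0,0,0],[0,0,0]],
    [[0,0,0],[0,0,0]],
    [[0,0,0],[0,0,0]],
    [[0,0,0],[0,0,0]],
    [[0,0,0],[0,0,0]],
    [[0,0,1],[0,0,0]],
    [[0,0,2],[0,0,0]],
    [[0,0,2],[0,0,0]]
  ],
  "fingers": 0
}}

```text
clock: 19.4
tool_pos: [0.4224, 0.3871, 0.0649]
eef_rot: [-0.148, 0.989, -0.0, -0.001]
contact_force: [0.2, -0.4, -0.8]
opening: 0.559
finger_force: 30.0
```

>>> {"api": "step_arm", "payload": {
  "increments": [
    [[0,-2,3],[0,0,0]],
    [[1,-4,2.5],[0,0,-1.5]],
    [[1.3,-4.7,0],[0,0,-2]],
    [[1.3,-4.7,0],[0,0,-2]],
    [[1.3,-4.7,0],[0,0,-2]],
    [[1.3,-4.7,0],[0,0,-2]],
    [[1.3,-4.7,0],[0,0,-1.8]],
    [[1.3,-4.6,0],[0,0,0]],
    [[1.2,-3.4,0],[0,0,0]],
    [[0.2,-1.2,0],[0,0,0]]
  ]
}}

```text
clock: 20.4
tool_pos: [0.5257, -0.0053, 0.1195]
eef_rot: [-0.046, 0.999, -0.002, 0.0]
contact_force: [-0.1, 0.1, -1.4]
opening: 0.56
finger_force: 30.0
```

>>> {"api": "step_arm", "payload": {
  "increments": [
    [[0,0,-2],[0,0,0]],
    [[0,0,-2],[0,0,0]],
    [[0,0,-2],[0,0,0]],
    [[0,0,-1.5],[0,0,0]],
    [[0,0,-1],[0,0,0]],
    [[0,0,-0.5],[0,0,0]],
    [[0,0,0],[0,0,0]],
    [[0,0,0],[0,0,0]],
    [[0,0,0],[0,0,0]],
    [[0,0,0],[0,0,0]]
  ]
}}

```text
clock: 21.4
tool_pos: [0.5252, 0.0004, 0.03]
eef_rot: [-0.05, 0.999, 0.0, 0.001]
contact_force: [1.2, 0.6, -0.8]
opening: 0.561
finger_force: 30.0
```

>>> {"api": "step_arm", "payload": {
  "increments": [
    [[0,0,-0.4],[0,0,0]],
    [[0,0,-0.3],[0,0,0]],
    [[0,0,-0.2],[0,0,0]],
    [[0,0,-0.1],[0,0,0]],
    [[0,0,-0.1],[0,0,0]],
    [[0,0,-0.1],[0,0,0]],
    [[0,0,0],[0,0,0]],
    [[0,0,0],[0,0,0]],
    [[0,0,0],[0,0,0]],
    [[0,0,0],[0,0,0]]
  ]
}}

```text
clock: 22.4
tool_pos: [0.5247, 0.0004, 0.0188]
eef_rot: [-0.05, 0.999, -0.0, 0.0]
contact_force: [-3.6, 0.1, 14.1]
opening: 0.563
finger_force: 30.0
```

>>> {"api": "step_arm", "payload": {
  "increments": [
    [[0,0,0],[0,0,0]],
    [[0,0,0],[0,0,0]],
    [[0,0,0],[0,0,0]],
    [[0,0,0],[0,0,0]],
    [[0,0,1],[0,0,0]],
    [[0,0,2],[0,0,0]],
    [[0,0,3],[0,0,0]],
    [[0,0,3],[0,0,0]],
    [[-1,2,3],[0,0,0]],
    [[-1,2,2],[0,0,0]]
  ],
  "fingers": 0.75
}}

```text
clock: 23.4
tool_pos: [0.5053, 0.0403, 0.1599]
eef_rot: [-0.049, 0.999, 0.0, 0.001]
contact_force: [0.4, 0.6, -0.2]
opening: 0.751
finger_force: 0.0
```

```bash
cat >> h.py <<'E'
TH=np.radians(5.5);AX=np.array([np.cos(TH),np.sin(TH)]);AY=np.array([-AX[1],AX[0]])
def jb(fn,win=(175,210,240,350)):
    p,d,c=snap('top',fn)
    hsv=cv2.cvtColor(p,cv2.COLOR_RGB2HSV);P=cloud(d,c)
    m=np.zeros(d.shape,np.uint8);a,b,e,f=win;m[a:b,e:f]=1;m&=((hsv[...,1]<60)&(hsv[...,2]>120)).astype(np.uint8)
    n,l,st,ce=cv2.connectedComponentsWithStats(m)
    for i in range(1,n):
        if st[i,4]>60:
            v,u=np.where(l==i);X=atz(np.c_[u,v],.034,c)[:,:2];q=cv2.minAreaRect((X*1000).astype(np.float32));C=np.array(q[0])
            print('jigbar',st[i,4],ce[i].round(0),np.round(q[0],1),np.round(q[1],1),round(q[2],1),'xy\'',round(C@AX-571.5,1),round(C@AY+250.5,1))
    return p,d,c
E
python3 - <<'E'
from h import *
print(r.get_state()['tool_pos'],r.get_state()['eef_rot'])
jb('top3')
E
```

```text
[0.50529228 0.04033941 0.15986162] [-4.86418239e-02  9.98815428e-01  7.97951235e-05  1.30671508e-03]
jigbar 88 [265. 200.] [501.6  10.9] [42.2 19.1] 1.0 xy' -71.2 213.2
```

>>> {"api": "step_arm", "payload": {
  "increments": [
    [[0.8,1,0],[0,0,0]],
    [[0.7,0.8,-2],[0,0,0]],
    [[0,0,-2],[0,0,0]],
    [[0,0,-2],[0,0,0]],
    [[0,0,-2],[0,0,0]],
    [[0,0,-2],[0,0,0]],
    [[0,0,-1.5],[0,0,0]],
    [[0,0,-1.2],[0,0,0]],
    [[0,0,-0.9],[0,0,0]],
    [[0,0,-0.4],[0,0,0]]
  ],
  "fingers": 0
}}

```text
clock: 24.45
tool_pos: [0.5197, 0.0582, 0.0163]
eef_rot: [-0.05, 0.999, -0.0, -0.001]
contact_force: [-0.3, 0.3, 1.0]
opening: 0.005
finger_force: 0.0
```

Run:
```python
from h import *
s=r.get_state();T=s['tool_pos'];print(T,s['eef_rot'],s['contact_force'],s['opening'],'xy\'',T[:2]@AX-.5715,T[:2]@AY+.2505)
p,d,c=snap('wrist','w5');cv2.imwrite('pics/w5v.png',cv2.resize(p[:,:,::-1],(800,600)))
```

```text
[0.51969858 0.05821002 0.01632515] [-4.96648319e-02  9.98765770e-01 -2.30211900e-04 -5.36336090e-04] [-0.32244074  0.29735263  1.02892889] 0.004694319578071797 xy' -0.048614821890449855 0.2586311277949344
```

View pics/w5v.png

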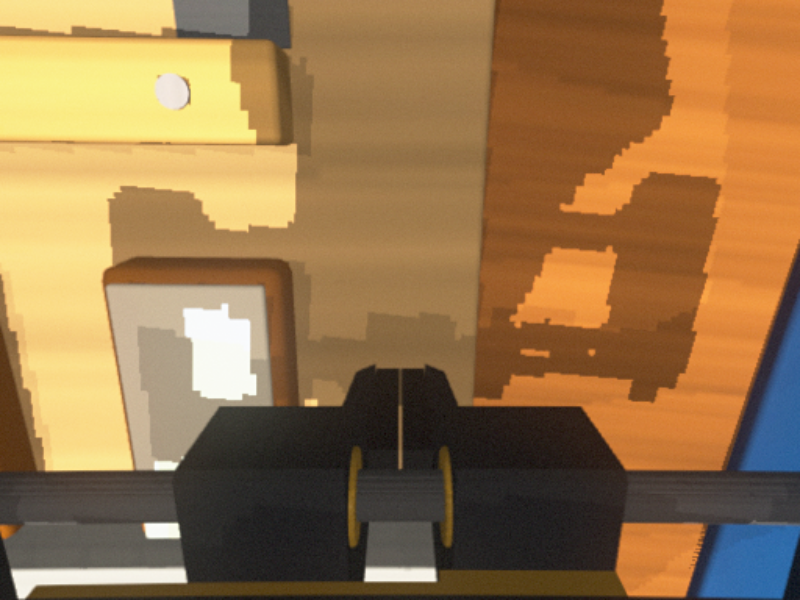

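The closed fingers sit behind bar 2's long side, which is at (285,330), clear of the base. Now pushing the row.

>>> {"api": "step_arm", "payload": {
  "increments": [
    [[0.1,-1,0],[0,0,0]],
    [[0.1,-1,0],[0,0,0]],
    [[0.1,-1,0],[0,0,0]],
    [[0.1,-1,0],[0,0,0]],
    [[0.1,-1,0],[0,0,0]],
    [[0.1,-1,0],[0,0,0]],
    [[0.1,-1,0],[0,0,0]],
    [[0.1,-1,0],[0,0,0]],
    [[0.1,-1,0],[0,0,0]],
    [[0.1,-1,0],[0,0,0]]
  ]
}}

```text
clock: 25.5
tool_pos: [0.5303, -0.0409, 0.0178]
eef_rot: [-0.05, 0.999, 0.001, 0.001]
contact_force: [-0.8, 5.7, 5.6]
opening: 0.006
finger_force: 2.9
```

>>> {"api": "step_arm", "payload": {
  "increments": [
    [[0.07,-0.7,0],[0,0,0]],
    [[0.06,-0.6,0],[0,0,0]],
    [[0.05,-0.5,0],[0,0,0]],
    [[0.04,-0.4,0],[0,0,0]],
    [[0.04,-0.4,0],[0,0,0]],
    [[0.03,-0.3,0],[0,0,0]],
    [[0.03,-0.3,0],[0,0,0]],
    [[0.03,-0.3,0],[0,0,0]],
    [[0,0,0],[0,0,0]],
    [[0,0,0],[0,0,0]]
  ]
}}

```text
clock: 26.5
tool_pos: [0.5334, -0.0767, 0.0175]
eef_rot: [-0.05, 0.999, 0.0, 0.0]
contact_force: [0.7, 3.1, 3.6]
opening: 0.007
finger_force: 1.7
```

Run:
```python
from h import *
s=r.get_state();T=s['tool_pos'];print(T,s['contact_force'],'xy\'',T[:2]@AX-.5715,T[:2]@AY+.2505)
```

```text
[ 0.53344633 -0.07670908  0.01745874] [0.70069556 3.11947256 3.57666151] xy' -0.047861788789395066 0.12301550642086109
```

>>> {"api": "step_arm", "payload": {
  "increments": [
    [[0.02,-0.2,0],[0,0,0]],
    [[0.02,-0.2,0],[0,0,0]],
    [[0.02,-0.15,0],[0,0,0]],
    [[0.01,-0.15,0],[0,0,0]],
    [[0,-0.1,0],[0,0,0]],
    [[0,-0.1,0],[0,0,0]],
    [[0,0,0],[0,0,0]],
    [[0,0,0],[0,0,0]],
    [[0,0,0],[0,0,0]],
    [[0,0,0],[0,0,0]]
  ]
}}

```text
clock: 27.5
tool_pos: [0.534, -0.084, 0.0175]
eef_rot: [-0.05, 0.999, 0.001, 0.0]
contact_force: [-0.7, 7.3, 5.8]
opening: 0.008
finger_force: 3.7
```

>>> {"api": "step_arm", "payload": {
  "increments": [
    [[0.01,-0.1,0],[0,0,0]],
    [[0.01,-0.1,0],[0,0,0]],
    [[0.01,-0.1,0],[0,0,0]],
    [[0.01,-0.1,0],[0,0,0]],
    [[0,0,0],[0,0,0]],
    [[0,0,0],[0,0,0]],
    [[0,0,0],[0,0,0]],
    [[0,0,0],[0,0,0]],
    [[0,0,0],[0,0,0]],
    [[0,0,0],[0,0,0]]
  ]
}}

```text
clock: 28.5
tool_pos: [0.5341, -0.0842, 0.0175]
eef_rot: [-0.052, 0.999, 0.003, 0.0]
contact_force: [-2.0, 13.3, 7.2]
opening: 0.002
finger_force: 7.1
```

>>> {"api": "step_arm", "payload": {
  "increments": [
    [[0.01,-0.2,0],[0,0,0]],
    [[0,-0.1,0],[0,0,0]],
    [[0,0,0],[0,0,0]],
    [[0,0,0],[0,0,0]],
    [[0,0,0],[0,0,0]],
    [[0,0,0],[0,0,0]],
    [[-0.1,1.2,0],[0,0,0]],
    [[-0.1,0.8,2],[0,0,0]],
    [[0,0,4],[0,0,0]],
    [[0,0,4],[0,0,0]]
  ]
}}

```text
clock: 29.5
tool_pos: [0.531, -0.0746, 0.1175]
eef_rot: [-0.049, 0.999, -0.001, -0.002]
contact_force: [0.4, -1.6, 0.4]
opening: 0.003
finger_force: 0.0
```

>>> {"api": "step_arm", "payload": {
  "increments": [
    [[-1,0,4],[0,0,0]],
    [[-1,-1,4],[0,0,0]],
    [[-1,-2,2],[0,0,0]],
    [[-1,-2,0],[0,0,0]],
    [[-1,-2,0],[0,0,0]],
    [[-1,-1,0],[0,0,0]],
    [[0,0,0],[0,0,0]],
    [[0,0,0],[0,0,0]],
    [[0,0,0],[0,0,0]],
    [[0,0,0],[0,0,0]]
  ]
}}

```text
clock: 30.5
tool_pos: [0.4731, -0.1515, 0.2174]
eef_rot: [-0.051, 0.999, 0.0, 0.0]
contact_force: [-0.4, -0.2, -0.6]
opening: 0.006
finger_force: 0.0
```

Run:
```python
from h import *
s=r.get_state();T=s['tool_pos'];print(T)
p,d,c=snap('wrist','w6');cv2.imwrite('pics/w6v.png',cv2.resize(p[:,:,::-1],(800,600)))
```

```text
[ 0.47311034 -0.15145919  0.21738105]
```

View pics/w6v.png

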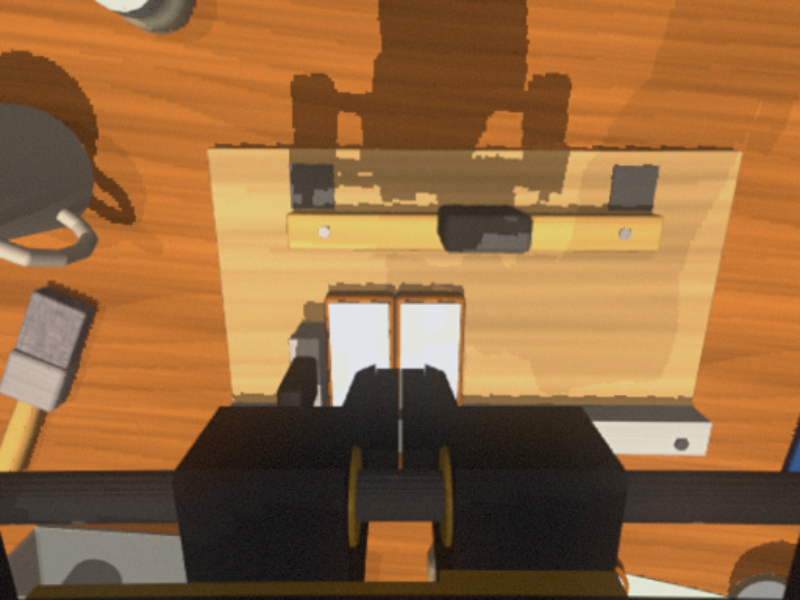

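The two bars lie together against the stop with no gap: seam at (395,340), leaf at (308,345), jaw open. Next I push the jaw's handle from behind.

>>> {"api": "step_arm", "payload": {
  "increments": [
    [[-2.5,1.5,0],[0,0,0]],
    [[-2.5,1.5,0],[0,0,0]],
    [[-2.1,1.2,-2],[0,0,0]],
    [[0,0,-3],[0,0,0]],
    [[0,0,-3],[0,0,0]],
    [[0,0,-3],[0,0,0]],
    [[0,0,-3],[0,0,0]],
    [[0,0,-2],[0,0,0]],
    [[0,0,-0.7],[0,0,0]],
    [[0,0,0],[0,0,0]]
  ]
}}

```text
clock: 31.55
tool_pos: [0.4041, -0.1113, 0.0592]
eef_rot: [-0.051, 0.999, -0.001, -0.001]
contact_force: [-0.4, 0.0, 0.1]
opening: 0.003
finger_force: 0.0
```

>>> {"api": "step_arm", "payload": {
  "increments": [
    [[0.3,0.05,-0.5],[0,0,0]],
    [[0.5,0.05,-0.4],[0,0,0]],
    [[0.5,0.05,0],[0,0,0]],
    [[0.5,0.05,0],[0,0,0]],
    [[0.5,0.05,0],[0,0,0]],
    [[0.5,0.05,0],[0,0,0]],
    [[0.5,0.05,0],[0,0,0]],
    [[0.4,0.05,0],[0,0,0]],
    [[0.3,0.03,0],[0,0,0]],
    [[0,0,0],[0,0,0]]
  ]
}}

```text
clock: 32.55
tool_pos: [0.4447, -0.1075, 0.0511]
eef_rot: [-0.05, 0.999, -0.001, 0.0]
contact_force: [-3.0, 0.6, -1.0]
opening: 0.01
finger_force: 1.2
```

>>> {"api": "step_arm", "payload": {
  "increments": [
    [[0.2,0.02,0],[0,0,0]],
    [[0.2,0.02,0],[0,0,0]],
    [[0.2,0.02,0],[0,0,0]],
    [[0.1,0.01,0],[0,0,0]],
    [[0,0,0],[0,0,0]],
    [[0,0,0],[0,0,0]],
    [[0,0,0],[0,0,0]],
    [[0,0,0],[0,0,0]],
    [[0,0,0],[0,0,0]],
    [[0,0,0],[0,0,0]]
  ]
}}

```text
clock: 33.55
tool_pos: [0.4499, -0.1071, 0.0511]
eef_rot: [-0.05, 0.999, -0.001, -0.001]
contact_force: [-5.8, 1.2, 2.5]
opening: 0.005
finger_force: 2.9
```

>>> {"api": "step_arm", "payload": {
  "increments": [
    [[0.1,0.01,0],[0,0,0]],
    [[0.1,0.01,0],[0,0,0]],
    [[0.1,0.01,0],[0,0,0]],
    [[0.1,0.01,0],[0,0,0]],
    [[0.1,0.01,0],[0,0,0]],
    [[0,0,0],[0,0,0]],
    [[0,0,0],[0,0,0]],
    [[0,0,0],[0,0,0]],
    [[0,0,0],[0,0,0]],
    [[0,0,0],[0,0,0]]
  ]
}}

```text
clock: 34.55
tool_pos: [0.4516, -0.1069, 0.0511]
eef_rot: [-0.049, 0.999, -0.002, -0.004]
contact_force: [-12.1, 1.8, 7.4]
opening: 0.01
finger_force: 5.8
```

>>> {"api": "step_arm", "payload": {
  "increments": [
    [[0.1,0.01,0],[0,0,0]],
    [[0.1,0.01,0],[0,0,0]],
    [[0.1,0.01,0],[0,0,0]],
    [[0,0,0],[0,0,0]],
    [[0,0,0],[0,0,0]],
    [[0,0,0],[0,0,0]],
    [[0,0,0],[0,0,0]],
    [[0,0,0],[0,0,0]],
    [[0,0,0],[0,0,0]],
    [[0,0,0],[0,0,0]]
  ]
}}

```text
clock: 35.55
tool_pos: [0.4516, -0.107, 0.0511]
eef_rot: [-0.049, 0.999, -0.002, -0.007]
contact_force: [-16.9, 2.3, 13.3]
opening: 0.005
finger_force: 8.6
```

>>> {"api": "step_arm", "payload": {
  "increments": [
    [[-1.5,0,0],[0,0,0]],
    [[-0.5,0,0],[0,0,0]],
    [[0,0,4],[0,0,0]],
    [[0,0,5],[0,0,0]],
    [[0,0,5],[0,0,0]],
    [[1,-1.5,3],[0,0,0]],
    [[1,-1.5,0],[0,0,0]],
    [[1,-1.5,0],[0,0,0]],
    [[0,0,0],[0,0,0]],
    [[0,0,0],[0,0,0]]
  ]
}}

```text
clock: 36.55
tool_pos: [0.4694, -0.1508, 0.2213]
eef_rot: [-0.049, 0.999, -0.001, 0.0]
contact_force: [-0.6, 0.8, 0.8]
opening: 0.008
finger_force: 0.0
```

Run:
```python
from h import *
s=r.get_state();T=s['tool_pos'];print(T)
p,d,c=snap('wrist','w7');cv2.imwrite('pics/w7v.png',cv2.resize(p[:,:,::-1],(800,600)))
```

```text
[ 0.46942252 -0.1508253   0.22128002]
```

View pics/w7v.png

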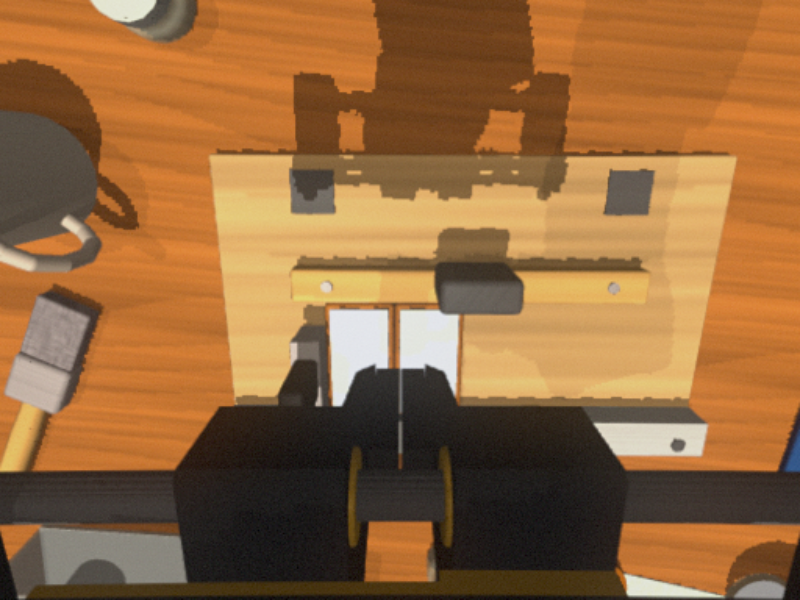

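Run:
```python
from h import *
p,d,c=load('w7')
def W(pts,z): 
    q=atz(np.array(pts)*.64,z,c)[:,:2]; return np.c_[(q@AX-.5715)*1000,(q@AY+.2505)*1000].round(1).tolist()
print('jaw',W([(293,301),(380,302),(645,303)],.0315),'fence',W([(595,423),(700,425)],.038),'bars',W([(328,308),(394,308),(462,308),(328,390),(461,390)],.034),'leaf+y edge',W([(324,350)],.056))
```

```text
jaw [[-92.4, -21.7], [-91.8, 39.6], [-91.7, 225.7]] fence [[-0.2, 199.0], [0.7, 276.1]] bars [[-88.1, 3.1], [-88.2, 49.6], [-88.4, 97.4], [-24.3, 0.6], [-24.6, 99.1]] leaf+y edge [[-65.4, 2.6]]
```

>>> {"api": "step_arm", "payload": {
  "increments": [
    [[2.8,-1.9,-1],[0,0,0]],
    [[2.8,-1.9,-1],[0,0,0]],
    [[2.7,-1.9,-1],[0,0,0]],
    [[0,0,-2],[0,0,0]],
    [[0,0,-2],[0,0,0]],
    [[0,0,-2],[0,0,0]],
    [[0,0,-2],[0,0,0]],
    [[0,0,-2],[0,0,0]],
    [[0,0,-1.5],[0,0,0]],
    [[0,0,-0.9],[0,0,0]]
  ],
  "fingers": 0.4,
  "grip_force": 12
}}

```text
clock: 37.6
tool_pos: [0.5513, -0.2072, 0.0659]
eef_rot: [-0.05, 0.999, -0.001, -0.001]
contact_force: [-0.3, -0.6, 0.1]
opening: 0.4
finger_force: 0.0
```

>>> {"api": "step_arm", "payload": {
  "increments": [
    [[0,0,0],[0,0,0]],
    [[0,0,0],[0,0,0]],
    [[0,0,0],[0,0,0]],
    [[0,0,0],[0,0,0]],
    [[0,0,0],[0,0,0]],
    [[0,0,0],[0,0,0]],
    [[0,0,0],[0,0,0]],
    [[0,0,0],[0,0,0]],
    [[0,0,0],[0,0,0]],
    [[0,0,0],[0,0,0]]
  ],
  "fingers": 0
}}

```text
clock: 38.6
tool_pos: [0.5525, -0.2078, 0.0679]
eef_rot: [-0.05, 0.999, -0.001, 0.0]
contact_force: [-1.0, 1.7, 5.6]
opening: 0.182
finger_force: 12.0
```

>>> {"api": "step_arm", "payload": {
  "increments": [
    [[0.9,0.09,1.0],[0,0,0]],
    [[1.08,0.1,0.81],[0,0,0]],
    [[1.22,0.12,0.59],[0,0,0]],
    [[1.31,0.13,0.32],[0,0,0]],
    [[1.35,0.13,0.06],[0,0,0]],
    [[1.33,0.13,-0.21],[0,0,0]],
    [[1.26,0.12,-0.48],[0,0,0]],
    [[1.14,0.11,-0.72],[0,0,0]],
    [[0.5,0.05,-0.45],[0,0,0]],
    [[0,0,0],[0,0,0]]
  ]
}}

```text
clock: 39.6
tool_pos: [0.6512, -0.1984, 0.0747]
eef_rot: [-0.05, 0.999, -0.001, -0.002]
contact_force: [-2.7, 0.9, -4.6]
opening: 0.18
finger_force: 12.0
```

>>> {"api": "step_arm", "payload": {
  "increments": [
    [[0.2,0.02,-0.2],[0,0,0]],
    [[0.1,0.01,-0.2],[0,0,0]],
    [[0,0,0],[0,0,0]],
    [[0,0,0],[0,0,0]],
    [[0,0,0],[0,0,0]],
    [[0,0,0],[0,0,0]],
    [[0,0,0],[0,0,0]],
    [[0,0,0],[0,0,0]],
    [[0,0,0],[0,0,0]],
    [[0,0,0],[0,0,0]]
  ]
}}

```text
clock: 40.6
tool_pos: [0.653, -0.1983, 0.0733]
eef_rot: [-0.05, 0.999, -0.001, -0.003]
contact_force: [-10.8, 2.3, 8.0]
opening: 0.181
finger_force: 12.0
```

>>> {"api": "step_arm", "payload": {
  "increments": [
    [[0,0,0],[0,0,0]],
    [[0,0,0],[0,0,0]],
    [[0,0,0],[0,0,0]],
    [[0,0,0],[0,0,0]],
    [[0,0,3],[0,0,0]],
    [[0,0,4],[0,0,0]],
    [[0,0,5],[0,0,0]],
    [[-3,0,4],[0,0,0]],
    [[-5,0,0],[0,0,0]],
    [[-5,0,0],[0,0,0]]
  ],
  "fingers": 0.4
}}

```text
clock: 41.6
tool_pos: [0.5257, -0.1978, 0.2338]
eef_rot: [-0.05, 0.999, -0.001, 0.002]
contact_force: [0.6, -0.6, -0.4]
opening: 0.402
finger_force: 0.0
```

>>> {"api": "step_arm", "payload": {
  "increments": [
    [[-3,1,0],[0,0,0]],
    [[-2,1,0],[0,0,0]],
    [[0,0,0],[0,0,0]],
    [[0,0,0],[0,0,0]],
    [[0,0,0],[0,0,0]],
    [[0,0,0],[0,0,0]],
    [[0,0,0],[0,0,0]],
    [[0,0,0],[0,0,0]],
    [[0,0,0],[0,0,0]],
    [[0,0,0],[0,0,0]]
  ]
}}

```text
clock: 42.6
tool_pos: [0.4758, -0.1781, 0.2323]
eef_rot: [-0.05, 0.999, -0.001, -0.001]
contact_force: [-0.1, 0.1, 0.6]
opening: 0.402
finger_force: 0.0
```

Run:
```python
from h import *
s=r.get_state();T=s['tool_pos'];print(T,s['contact_force'])
p,d,c=snap('wrist','w8');cv2.imwrite('pics/w8v.png',cv2.resize(p[:,:,::-1],(800,600)))
```

```text
[ 0.47584247 -0.1780882   0.23227846] [-0.13670877  0.07748915  0.56512507]
```

View pics/w8v.png

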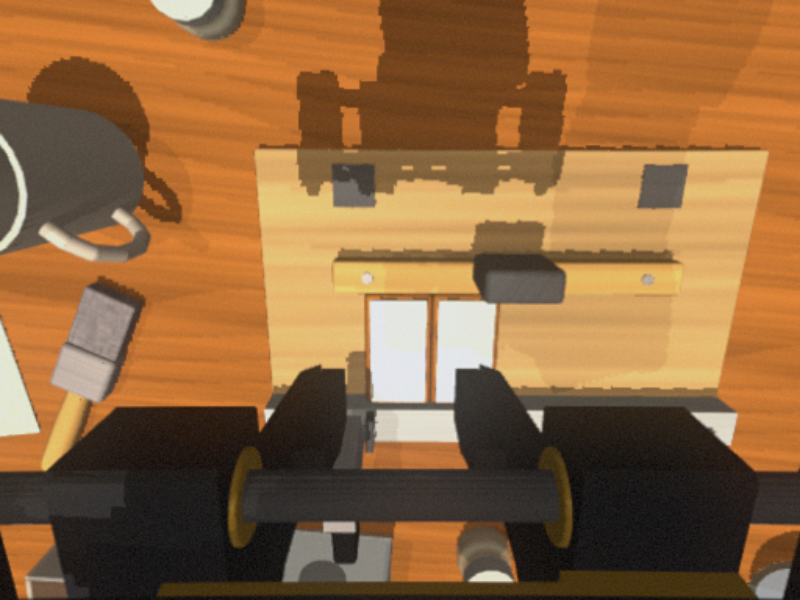

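The stop is fully back at (345,480). Both bars sit closed up between jaw (row 293) and fence (row 403), and the arm is clear of everything.

```bash
python3 -c "
from plant import r
print(r.finish_job())"
```

```text
the job is handed in; nothing more can be done
None
```

The job is handed in (no verdict came back): two bars were present, and both are lying square in the jig with no gaps, clamped by the jaw against the fence, with the stop flipped fully back up and nothing else on the table moved.

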